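# Put the hot-air nozzles away in their sloped holders

### The job

Put the three hot-air nozzles standing on the rubber mat away: drop each one, wide end first, into the sloped pocket that matches its width, so that it rests fully down in the pocket. Feel for the pocket and do not force the nozzles, and leave the phone, the screwdriver and the jar where they are.

Things in the scene. Friction and masses are not known exactly. Their poses are not given: they have to be found in the camera images.
- nozzle_small: small hot-air nozzle of plain steel, about 30 g, standing on its wide end on the rubber mat: a round collar 16 mm in diameter and 48 mm tall, narrowing above to a round tip 7 mm wide; 68 mm tall in all. Origin: centre of the flat wide end (the foot); z runs up the axis to the tip.
- nozzle_medium: medium hot-air nozzle of plain steel, about 45 g, standing on its wide end on the rubber mat: a round collar 22 mm in diameter and 48 mm tall, narrowing above to a round tip 10 mm wide; 68 mm tall in all. Origin: centre of the flat wide end (the foot); z runs up the axis to the tip.
- nozzle_large: large hot-air nozzle of plain steel, about 60 g, standing on its wide end on the rubber mat: a round collar 28 mm in diameter and 48 mm tall, narrowing above to a round tip 13 mm wide; 68 mm tall in all. Origin: centre of the flat wide end (the foot); z runs up the axis to the tip.
- rack: low dark plate 100 x 210 x 6 mm fixed on the bench, carrying three fixed sloped holders in a row along its y, 66 mm apart, in any order, at the plate's yaw. Origin: centre of its underside; x points to the holders' open side.
- holder_small: black holder for the small nozzle, 76 x 62 mm: a bed sloping 30 degrees down towards its +x carries a grey block 46 x 46 x 24 mm with one round pocket 17.5 mm wide, 20 mm deep, 2 mm chamfer. The pocket opens upwards and 30 degrees towards +x, away from the robot. The block floats: it stands up to 5 mm off the middle along y, about 1.5 N moves it. Origin: centre of the underside; z up.
- holder_medium: black holder for the medium nozzle, 76 x 62 mm: a bed sloping 30 degrees down towards its +x carries a grey block 46 x 46 x 24 mm with one round pocket 23.5 mm wide, 20 mm deep, 2 mm chamfer. The pocket opens upwards and 30 degrees towards +x, away from the robot. The block floats: it stands up to 5 mm off the middle along y, about 1.5 N moves it. Origin: centre of the underside; z up.
- holder_large: black holder for the large nozzle, 76 x 62 mm: a bed sloping 30 degrees down towards its +x carries a grey block 46 x 46 x 24 mm with one round pocket 29.5 mm wide, 20 mm deep, 2 mm chamfer. The pocket opens upwards and 30 degrees towards +x, away from the robot. The block floats: it stands up to 5 mm off the middle along y, about 1.5 N moves it. Origin: centre of the underside; z up.
- mouth_small (a point): nominal centre of the small pocket's mouth (block in mid-play), at (13.5, 0, 47.4) mm in the holder's frame. It does not follow the block: the true mouth is up to 5 mm off along y and must be felt or seen. z: out along the pocket axis, 30 degrees from vertical; y: along the row, as the block floats; x: down the slope. Pocket floor at z = -20 mm.
- mouth_medium (a point): nominal centre of the medium pocket's mouth (block in mid-play), at (13.5, 0, 47.4) mm in the holder's frame. It does not follow the block: the true mouth is up to 5 mm off along y and must be felt or seen. z: out along the pocket axis, 30 degrees from vertical; y: along the row, as the block floats; x: down the slope. Pocket floor at z = -20 mm.
- mouth_large (a point): nominal centre of the large pocket's mouth (block in mid-play), at (13.5, 0, 47.4) mm in the holder's frame. It does not follow the block: the true mouth is up to 5 mm off along y and must be felt or seen. z: out along the pocket axis, 30 degrees from vertical; y: along the row, as the block floats; x: down the slope. Pocket floor at z = -20 mm.
- mat: black rubber mat 130 x 220 x 3 mm lying fixed on the bench, the nozzles stand on it about 75 mm apart; origin at the centre of its underside
- phone: black phone 71 x 147 x 8 mm lying on the bench, bystander; origin at the centre of its underside
- screwdriver: screwdriver 200 mm long, 26 mm thick handle, lying on the bench, bystander; origin under its middle, x points to its tip
- jar: small closed flux jar 44 mm wide, 36 mm tall, bystander; origin at the centre of its underside

How it is judged:
By the outcome, as a careful person would: the job done as asked, in the order asked, and still so for the second after the job is handed in, with the robot touching nothing.
It also fails if it takes over 72 s, if anything falls off the work surface, if the arm or the gripper's body presses on something with over 40 N, if the wrist force passes 120 N, or if a joint passes its speed limit or range.

### The arm

A 6-joint arm with a two-finger parallel gripper is mounted at the origin on the work surface. World frame = base frame: x ahead of the robot, y to its left, z up, the work surface at z = 0. Lengths are in m, angles in rad, forces in N, time in s.
With the tool pointing down it reaches from about 0.35 to 0.975 m from the base axis. Payload 7.1 kg.
Tool frame: the origin (TCP) lies midway between the tips of the shut fingers; the grasp point (between the pads) lies 19 mm behind it; z points along the fingers, y is the line along which they close (so a half turn about z gives the same grasp; the last joint's range is limited). The gripper opens to 88 mm and grips with 3 to 60 N. Pads are 20 mm wide; open, the fingers measure 115 mm over their backs; the gripper's body (75 mm by 178 mm) begins 61 mm behind the grasp point.
Start: joints at [-1.31, 0.423, 1.63, -0, 1.089, -0.019], TCP at [0.173, -0.601, 0.223] pointing down, gripper open.
Joint ranges: [-3, 3], [-0.9, 2.11], [0.09, 2.58], [-1.31, 4.45], [0.11, 2.69], [-2.54, 2.54]. Speed limits (rad/s): [2.39, 2.39, 3.01, 3.14, 3.14, 3.14].

### API

Orientations are given as a unit quaternion [w, x, y, z].
In Python, from station import move_pose, movel, movej, command_gripper, wait, inverse_kinematics, read_camera, camera_info, MotionError, job_done, get_time, get_joint_pos, get_qvel, get_effort, get_tcp_pos, get_ee_rot, get_ft_force, get_ft_torque, get_grip_width, get_finger_force gives the robot as it stands. Calls block until the motion is done:
- move_pose(position, orientation): joint-space move of the TCP to a pose.
- movel(position, frame=None, v=0.15, until_force=None): straight line of the TCP; frame=None keeps the orientation; v is the mean speed in m/s. With until_force (N) it stops when the force on the tool has changed by that much, and returns True; else False.
- movej(angles): joint-space move.
- command_gripper(opening): opening from 0.0 (shut) to 1.0 (fully open); the grip force is fixed at half the most; returns when the fingers have stopped.
- wait(seconds).
- inverse_kinematics(position, orientation): joint angles nearest the present ones, or None.
- read_camera(name): name is "scene" or "side" or "wrist"; returns the picture (384x512x3 uint8, red, green, blue); there is no depth.
- camera_info(name): a dict with "intrinsics" (3x3 intrinsics, pixels), "dist" ([k1, k2, p1, p2, k3] as OpenCV has them; the pictures are not rectified), "T" (4x4, takes a point from camera to world coordinates); the wrist camera has in their place "tool_from_camera" (4x4, takes a point from camera to tool coordinates, whose origin is the TCP and whose axes are the flange's). Camera axes: x right, y up, looking along -z (the intrinsics and any distortion apply to the point x, -y, -z); pixel columns grow to the right and rows downward; lengths in m; the calibration is good to about 2 mm. A picture is of the moment at which its call begins: read the wrist's pose just before it. camera_info takes no time and is no camera call.
A pose or a line that the arm cannot do raises MotionError and nothing moves.
- job_done(): hands the job in; it is judged then, once.
Readings, each from a call of its own:
- get_time(): time.
- get_joint_pos(): joint angles.
- get_qvel(): joint speeds.
- get_effort(): joint torques, N m.
- get_tcp_pos(): TCP position.
- get_ee_rot(): TCP orientation.
- get_ft_force(): force on the tool from outside, world axes, zero at the start.
- get_ft_torque(): the same for the moment, N m.
- get_grip_width(): opening from 0.0 (shut) to 1.0 (fully open).
- get_finger_force(): force on a finger pad.
Only numpy, scipy, OpenCV 4.12 (cv2) and the standard library are available. Lean on these libraries where they do the work, as an engineer would, in place of code of your own. Each camera call takes 0.05 s, during which the arm holds its last target. There are 200 camera calls.

## Working session

There is one attempt and no reset: what is moved stays moved. The work goes in short steps, each a Python script; the robot and the scene stay as the last script left them, time stands still between calls to the robot, and variables do not carry over. Pictures are saved under pics/ and viewed, at most 10 in all, crops included, and the job is handed in when it is done.

```bash
ls; mkdir -p pics; python3 - <<'E'
from station import *
import cv2, numpy as np
for n in ["scene","side"]:
    cv2.imwrite(f"pics/{n}0.png",read_camera(n)[:,:,::-1])
    i=camera_info(n); print(n,np.round(i["T"],3).tolist(),np.round(i["intrinsics"],1).tolist(),i["dist"])
print(camera_info("wrist"),get_time(),get_ee_rot(),get_ft_force())
E
```

```text
pics
scene [[-0.679, -0.433, 0.593, 1.149], [0.734, -0.377, 0.565, 0.527], [-0.021, 0.819, 0.574, 0.584], [0.0, 0.0, 0.0, 1.0]] [[351.5, 0.0, 252.8], [0.0, 351.5, 196.3], [0.0, 0.0, 1.0]] [0.03272894 0.         0.         0.         0.        ]
side [[-0.922, 0.241, -0.302, 0.32], [-0.386, -0.564, 0.73, 0.761], [0.006, 0.79, 0.613, 0.701], [0.0, 0.0, 0.0, 1.0]] [[424.7, 0.0, 259.3], [0.0, 424.7, 186.7], [0.0, 0.0, 1.0]] [-0.09859129  0.          0.          0.          0.        ]
{'intrinsics': array([[328.21198729,   0.        , 253.84935551],
       [  0.        , 328.21198729, 188.24346989],
       [  0.        ,   0.        ,   1.        ]]), 'dist': array([-0.06909686,  0.        ,  0.        ,  0.        ,  0.        ]), 'tool_from_camera': array([[ 2.21217035e-04,  9.66123950e-01,  2.58078409e-01,
         6.90142993e-02],
       [ 9.99999285e-01, -5.17108725e-04,  1.07864214e-03,
        -6.21493544e-04],
       [ 1.17555660e-03,  2.58077985e-01, -9.66123373e-01,
        -1.62609117e-01],
       [ 0.00000000e+00,  0.00000000e+00,  0.00000000e+00,
         1.00000000e+00]])} 0.1 [-6.73598948e-04  9.90230407e-01  1.39439152e-01 -9.77555706e-05] [ 0.46297113  0.8391302  -0.08062632]
```

View pics/scene0.png

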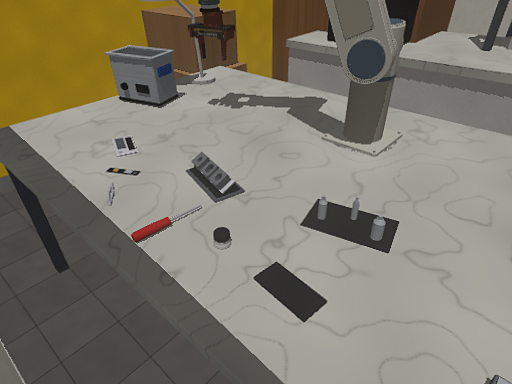

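View pics/side0.png

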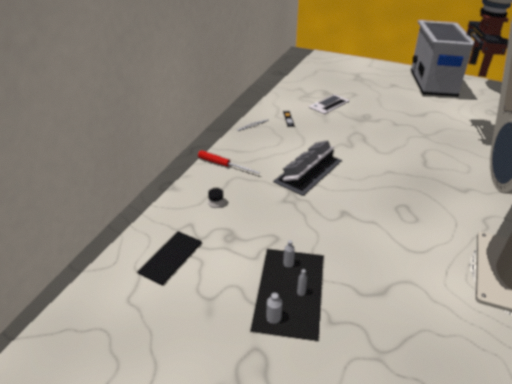

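The scene view shows the nozzles at about (322,208), (355,209) and (378,229), with the rack at (215,177). In the side view the nozzles are at (289,255), (302,283) and (274,308), with the rack at (308,167). I'll work out rough positions from these, then look with the wrist camera.

```bash
cat > h.py <<'E'
from station import *
import cv2, numpy as np
from scipy.spatial.transform import Rotation as R
def rot(q): return R.from_quat([q[1],q[2],q[3],q[0]])
def quat(r): x=r.as_quat(); return [x[3],x[0],x[1],x[2]]
def wristT():
    T=np.eye(4); T[:3,:3]=rot(get_ee_rot()).as_matrix(); T[:3,3]=get_tcp_pos()
    return T@camera_info("wrist")["tool_from_camera"]
def ray(n,uv,T=None):
    i=camera_info(n); T=i["T"] if T is None else T
    p=cv2.undistortPoints(np.array([[uv]],float),i["intrinsics"],i["dist"])[0,0]
    d=np.array(T)[:3,:3]@[p[0],-p[1],-1]; return np.array(T)[:3,3],d/np.linalg.norm(d)
def plane(r,z): return r[0]+r[1]*(z-r[0][2])/r[1][2]
def cross(rs):
    A=sum(np.eye(3)-np.outer(d,d) for o,d in rs); b=sum((np.eye(3)-np.outer(d,d))@o for o,d in rs)
    return np.linalg.solve(A,b)
def proj(n,P,T=None):
    i=camera_info(n); T=np.linalg.inv(i["T"] if T is None else T)
    q=(T[:3,:3]@np.atleast_2d(P).T).T+T[:3,3]; q=q*[1,-1,-1]
    return cv2.projectPoints(q,np.zeros(3),np.zeros(3),i["intrinsics"],i["dist"])[0][:,0]
def down(yaw): # tool down, tool x at yaw
    c,s=np.cos(yaw),np.sin(yaw); return quat(R.from_matrix(np.array([[c,s,0],[s,-c,0],[0,0,-1]])))
E
python3 - <<'E'
from h import *
for a,b in [((322,208),(289,255)),((355,209),(302,283)),((378,229),(274,308)),((215,177),(308,167)),((222,238),(216,198))]:
    print(np.round(plane(ray("scene",a),.03),3),np.round(plane(ray("side",b),.03),3),np.round(cross([ray("scene",a),ray("side",b)]),3))
print(plane(ray("scene",(195,160)),.03),plane(ray("scene",(235,193)),.03))
for p in [(.57,.15,.3),(.57,-.15,.35)]:
  for y in (0,np.pi): print(inverse_kinematics(p,down(y)))
E
```

```text
[0.498 0.154 0.03 ] [0.5   0.157 0.03 ] [0.5   0.156 0.031]
[0.446 0.22  0.03 ] [0.45  0.219 0.03 ] [0.449 0.221 0.033]
[0.48 0.3  0.03] [0.48  0.297 0.03 ] [0.48  0.299 0.03 ]
[ 0.577 -0.171  0.03 ] [ 0.561 -0.172  0.03 ] [ 0.565 -0.186  0.019]
[0.75  0.044 0.03 ] [0.732 0.047 0.03 ] [0.74  0.032 0.016]
[ 0.54957001 -0.29751621  0.03      ] [ 0.59771689 -0.0657481   0.03      ]
[ 2.37132541e-01  2.91868020e-01  1.63586337e+00 -4.44089210e-16
  1.21386126e+00  1.80792887e+00]
[ 2.37132541e-01  2.91868020e-01  1.63586337e+00 -4.44089210e-16
  1.21386126e+00 -1.33366379e+00]
[-2.77514889e-01  2.51253910e-01  1.57647301e+00 -4.44089210e-16
  1.31386573e+00  1.29328144e+00]
[-2.77514889e-01  2.51253910e-01  1.57647301e+00 -4.44089210e-16
  1.31386573e+00 -1.84831122e+00]
```

```bash
cat >> h.py <<'E'
def ins(ryaw,k): # tool along pocket axis; k=angle of tool x about tool z
    a=R.from_euler('z',ryaw)*R.from_euler('y',30,degrees=True)   # mouth frame
    return a*R.from_euler('x',180,degrees=True)*R.from_euler('z',k,degrees=True)
def view(name,fn=None):
    T=wristT(); im=read_camera("wrist")[:,:,::-1]
    cv2.imwrite(f"pics/{name}.png",im); np.save(f"pics/{name}.npy",T); return T,im
E
python3 - <<'E'
from h import *
y=np.radians(-12); c=np.array([.575,-.18,.05])
for k in (0,90,180,270):
    r=ins(y,k); z=r.apply([0,0,1])
    for off,dy in ((.12,0),(.03,.066),(.03,-.066)):
        p=c-z*off+[-np.sin(y)*dy,np.cos(y)*dy,0]
        q=inverse_kinematics(p,quat(r)); print(k,off,None if q is None else np.round(q,2))
r=ins(y,0); z=r.apply([0,0,1])
move_pose(c-z*.12,quat(r)); view("w0")
r2=down(y+0); 
move_pose(c+np.array([-.03,0.02,.16]),down(y)); view("w1"); print(get_time())
E
python3 -c "
import cv2,numpy as np
a=[cv2.imread(f'pics/w{i}.png') for i in (0,1)]
cv2.imwrite('pics/w01.png',cv2.resize(np.vstack(a),(600,900))[:, :] if 0 else np.hstack([cv2.resize(x,(400,300)) for x in a]))"
```

```text
0 0.12 [-0.29  0.82  1.19 -0.04  1.65  1.49]
0 0.03 [-0.21  0.84  1.35 -0.    1.48  1.57]
0 0.03 [-0.38  0.85  1.32 -0.09  1.49  1.43]
90 0.12 None
90 0.03 None
90 0.03 None
180 0.12 [-0.29  0.82  1.19 -0.04  1.65 -1.65]
180 0.03 [-0.21  0.84  1.35 -0.    1.48 -1.57]
180 0.03 [-0.38  0.85  1.32 -0.09  1.49 -1.71]
270 0.12 [-0.29  0.82  1.19 -0.04  1.65 -0.08]
270 0.03 [-0.21  0.84  1.35 -0.    1.48 -0.  ]
270 0.03 [-0.38  0.85  1.32 -0.09  1.49 -0.14]
3.0917
```

View pics/w0.png

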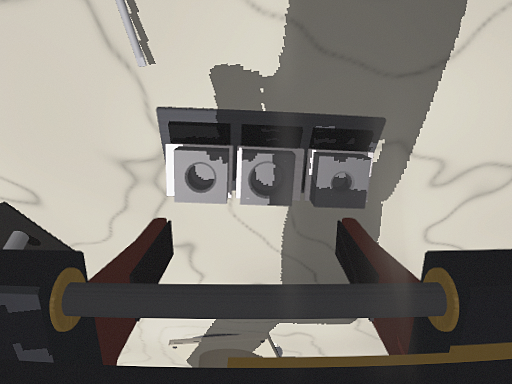

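View pics/w1.png

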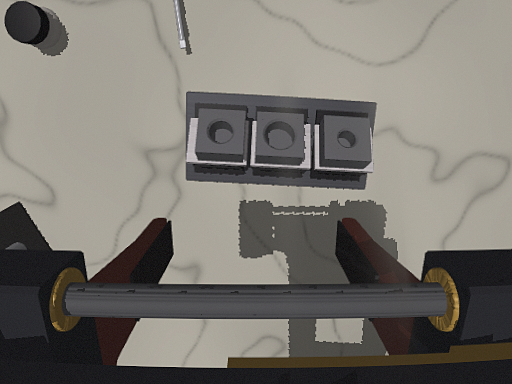

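w0 shows the pockets at (200,177), (265,177) and (342,182). w1 shows the same ones at (221,131), (280,135) and (347,138), with +y to the left. They look like medium, large and small from left to right. I'll enlarge crops to measure them.

```bash
python3 - <<'E'
import cv2,numpy as np
a=cv2.imread('pics/w0.png')[135:215,160:385]; b=cv2.imread('pics/w1.png')[85:195,175:390]
a=cv2.resize(a,(790,281),interpolation=cv2.INTER_NEAREST); b=cv2.resize(b,(600,307),interpolation=cv2.INTER_NEAREST)
o=np.zeros((590,790,3),np.uint8); o[:281]=a; o[283:590,:600]=b
cv2.imwrite('pics/crop.png',cv2.convertScaleAbs(o,alpha=1.6))
g=cv2.cvtColor(cv2.imread('pics/w1.png'),cv2.COLOR_BGR2GRAY)
for v,u in ((131,221),(135,280),(138,347)): print(g[v,u-26:u+27].tolist()); print(g[v-26:v+30,u].tolist())
E
```

```text
[192, 170, 102, 92, 94, 96, 94, 96, 95, 95, 96, 85, 70, 64, 43, 42, 42, 41, 43, 43, 45, 80, 98, 95, 95, 94, 95, 95, 95, 97, 97, 94, 97, 100, 90, 68, 55, 57, 80, 89, 95, 97, 96, 97, 94, 95, 94, 93, 98, 74, 80, 92, 92]
[58, 61, 61, 58, 81, 96, 94, 93, 92, 93, 95, 95, 95, 90, 90, 84, 38, 54, 53, 55, 57, 55, 51, 55, 100, 97, 95, 94, 94, 95, 97, 94, 96, 95, 94, 96, 100, 93, 67, 97, 96, 95, 94, 96, 96, 98, 97, 96, 68, 50, 58, 56, 56, 54, 52, 41]
[187, 167, 112, 90, 95, 96, 95, 97, 95, 77, 60, 51, 49, 43, 90, 100, 97, 96, 93, 96, 95, 95, 96, 96, 95, 95, 95, 97, 97, 96, 96, 97, 97, 96, 98, 89, 72, 68, 68, 63, 65, 86, 89, 92, 97, 97, 95, 94, 95, 86, 83, 71, 169]
[68, 66, 66, 71, 102, 99, 96, 97, 98, 94, 94, 97, 72, 67, 66, 68, 67, 65, 67, 66, 78, 96, 96, 94, 94, 95, 95, 94, 96, 97, 95, 96, 95, 95, 95, 97, 96, 96, 96, 93, 74, 92, 98, 96, 95, 97, 94, 75, 51, 63, 65, 66, 63, 63, 54, 105]
[48, 52, 47, 73, 98, 96, 94, 94, 95, 92, 96, 93, 97, 96, 95, 93, 72, 75, 100, 98, 100, 94, 88, 80, 62, 59, 58, 60, 61, 61, 63, 62, 61, 49, 67, 86, 89, 91, 95, 98, 95, 94, 99, 96, 97, 98, 98, 97, 92, 133, 182, 126, 163]
[34, 37, 36, 33, 69, 93, 95, 95, 93, 95, 95, 90, 93, 93, 95, 90, 89, 91, 78, 44, 58, 60, 61, 61, 61, 59, 58, 57, 79, 91, 98, 96, 94, 96, 101, 60, 96, 95, 94, 95, 95, 94, 95, 97, 94, 94, 95, 97, 39, 56, 58, 58, 58, 57, 54, 63]
```

View pics/crop.png

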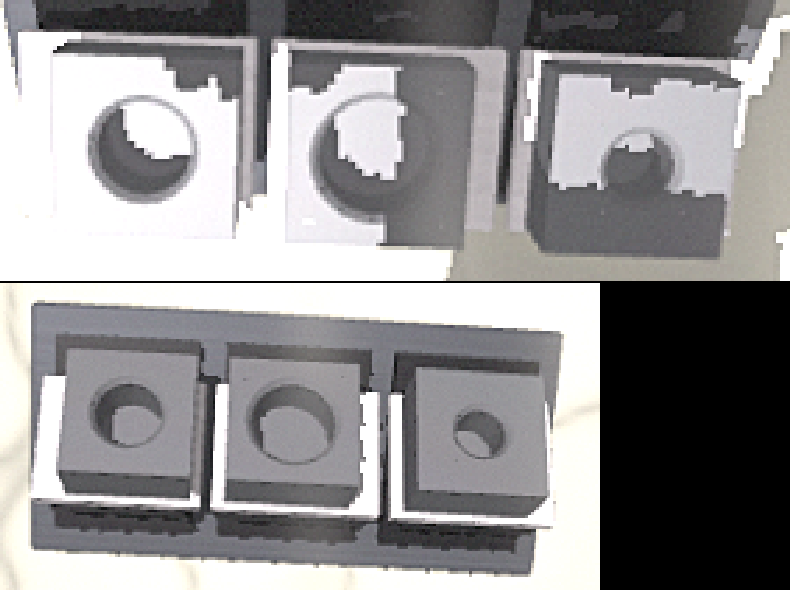

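The crop shows the pocket rims clearly. From +y to -y they are medium, large and small. Next I triangulate the rims and get the rack yaw from the plate corners.

```bash
cat > m.py <<'E'
from h import *
T0,T1=np.load("pics/w0.npy"),np.load("pics/w1.npy")
c0=lambda x,y:(160+(x+.5)/3.511-.5,135+(y+.5)/3.511-.5); c1=lambda x,y:(175+(x+.5)/2.791-.5,85+(y+.5-283)/2.791-.5)
pc=[plane(ray("wrist",c1(*p),T1),.006) for p in [(33,303),(562,331),(532,575),(33,549)]]
if __name__=="__main__":
    print(np.round(pc,4), [round(np.linalg.norm(pc[i]-pc[i-1]),4) for i in range(4)])
    ctr=np.mean(pc,0); print(ctr)
    for i in (0,2):
        d=(pc[0]-pc[1]) if i==0 else pc[3]-pc[2]; print("yaw",np.degrees(np.arctan2(-d[0],d[1])))
    P=[]
    for n,a,b in [("medium",(143,148),(126.5,414)),("large",(372,157),(291.5,423)),("small",(642,165),(480,434.5))]:
        r=[ray("wrist",c0(*a),T0),ray("wrist",c1(*b),T1)]; p=cross(r); P.append(p)
        print(n,np.round(p,4),"gap",np.round([np.linalg.norm(np.cross(p-o,d)) for o,d in r],4), [np.round(plane(k,.0534),4) for k in r])
E
python3 m.py
```

```text
[[ 0.6377 -0.1054  0.006 ]
 [ 0.5847 -0.3062  0.006 ]
 [ 0.4882 -0.2816  0.006 ]
 [ 0.5425 -0.0802  0.006 ]] [np.float64(0.0985), np.float64(0.2077), np.float64(0.0996), np.float64(0.2086)]
[ 0.56326816 -0.1933427   0.006     ]
yaw -14.798852241373561
yaw -15.089213030278653
medium [ 0.5911 -0.1368  0.052 ] gap [0.0003 0.0003] [array([ 0.5922, -0.1376,  0.0534]), array([ 0.5913, -0.1367,  0.0534])]
large [ 0.5762 -0.192   0.052 ] gap [0.0003 0.0003] [array([ 0.5776, -0.192 ,  0.0534]), array([ 0.5763, -0.1922,  0.0534])]
small [ 0.5583 -0.2574  0.0506] gap [0.0004 0.0004] [array([ 0.5609, -0.2574,  0.0534]), array([ 0.5588, -0.2562,  0.0534])]
```

```bash
python3 - <<'E'
from h import *
y=np.radians(-15)
move_pose([.41,.25,.21],down(y)); view("n0")
movel([.43,.18,.21],v=.1); view("n1"); print(get_time())
a=[cv2.imread(f'pics/n{i}.png')[0:300] for i in (0,1)]
cv2.imwrite("pics/n01.png",cv2.convertScaleAbs(np.vstack(a),alpha=1.3))
E
```

```text
5.6583
```

View pics/n01.png

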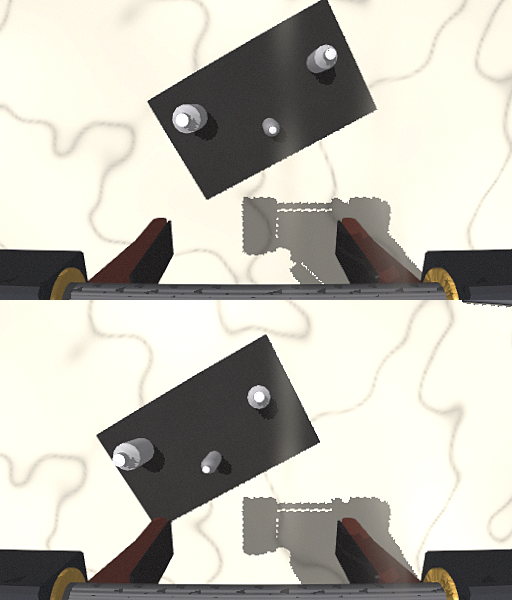

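The bright tips are at (181,121), (272,129) and (331,55) in n0, and at (119,160), (208,169) and (259,97) in n1. The order is large, small, medium in both. Next I segment and triangulate them.

```bash
python3 - <<'E'
from h import *
T=[np.load(f"pics/n{i}.npy") for i in (0,1)]
I=[cv2.imread(f'pics/n{i}.png',0) for i in (0,1)]
S={"large":((181,121),(119,160)),"small":((272,129),(208,169)),"medium":((331,55),(259,97))}
def blob(g,s,t,r):
    u,v=s; w=g[v-r:v+r+1,u-r:u+r+1]; n,l,st,c=cv2.connectedComponentsWithStats((w>t).astype(np.uint8))
    k=l[r,r]; return c[k]+[u-r,v-r],st[k]
for n,s in S.items():
    out=[]
    for i in (0,1):
        u,v=s[i]; m=I[i][v-3:v+4,u-3:u+4].max()
        c,st=blob(I[i],s[i],.87*m,16); out.append(ray("wrist",c,T[i])); print(n,i,m,np.round(c,1),st)
    p=cross(out); print("  tip",np.round(p,4),[np.round(plane(o,.071),4)[:2] for o in out])
    # collar/whole silhouette base check with the mat plane
E
```

```text
large 0 220 [181.5 119.6] [ 11   9  12  13 124]
large 1 212 [111.7 164.6] [  0   4  22  29 404]
  tip [0.4781 0.2922 0.1027] [array([0.4784, 0.2994]), array([0.4757, 0.3074])]
small 0 235 [272. 129.] [   0    0   33   33 1080]
small 1 230 [208. 169.] [   0    0   33   33 1076]
  tip [0.4472 0.2219 0.0627] [array([0.4488, 0.2224]), array([0.4477, 0.2201])]
medium 0 207 [330.3  53.3] [10  9 11 11 85]
medium 1 232 [258.4  96.2] [11 11 10 10 73]
  tip [0.4993 0.1575 0.072 ] [array([0.4992, 0.1572]), array([0.4994, 0.1575])]
```

```bash
python3 - <<'E'
from h import *
T=[np.load(f"pics/n{i}.npy") for i in (0,1)]
I=[cv2.imread(f'pics/n{i}.png',0) for i in (0,1)]
for n,s in {"large":((181,121),(119,160)),"small":((272,129),(208,169))}.items():
  for t in ((.8,.87,.93) if n=="small" else (195,200,205)):
    out=[];cs=[]
    for i in (0,1):
        u,v=s[i]; r=7 if n=="large" else 5; w=I[i][v-r:v+r+1,u-r:u+r+1]
        m=(w>(t*w.max() if t<1 else t)).astype(np.uint8); k,l,st,c=cv2.connectedComponentsWithStats(m)
        j=1+np.argmax(st[1:,4]); q=c[j]+[u-r,v-r]; cs.append((q.round(1).tolist(),st[j].tolist())); out.append(ray("wrist",q,T[i]))
    print(n,t,cs,np.round(cross(out),4),[np.round(plane(o,.071),4)[:2] for o in out])
print(I[1][145:178:1,104:136:1][::2])
E
```

```text
large 195 [([181.5, 119.5], [2, 0, 12, 13, 122]), ([118.6, 158.3], [1, 1, 12, 12, 75])] [0.479  0.3005 0.067 ] [array([0.4785, 0.2994]), array([0.4797, 0.2988])]
large 200 [([181.5, 118.9], [2, 0, 12, 12, 108]), ([118.4, 156.1], [2, 1, 10, 6, 30])] [0.4802 0.3012 0.0636] [array([0.479 , 0.2992]), array([0.4817, 0.2982])]
large 205 [([181.5, 118.4], [2, 0, 12, 11, 93]), ([120.3, 155.8], [5, 1, 7, 5, 13])] [0.4802 0.3024 0.0569] [array([0.4795, 0.2991]), array([0.4815, 0.2963])]
small 0.8 [([271.7, 128.6], [2, 3, 7, 5, 21]), ([205.6, 169.0], [0, 2, 6, 6, 28])] [0.4488 0.2224 0.0709] [array([0.4492, 0.2226]), array([0.4484, 0.2223])]
small 0.87 [([271.1, 128.1], [3, 3, 4, 4, 9]), ([205.0, 168.0], [0, 3, 6, 4, 13])] [0.4494 0.2229 0.0696] [array([0.4498, 0.223 ]), array([0.4494, 0.2225])]
small 0.93 [([270.8, 127.8], [3, 3, 3, 3, 5]), ([205.2, 167.2], [1, 3, 4, 2, 5])] [0.4496 0.223  0.0668] [array([0.4501, 0.2232]), array([0.4501, 0.2221])]
[[ 37  42  41  40  45  43  46  39  42  41  45  39  30  44  77 152 190 176
  173 171 172 168 171 166 163 162 158 151 133  88  76  79]
 [ 48  32  41  
[... 1413 characters left out ...]
4  75  77  81  81  84  86  82  81]
 [200 200 199 199 200 199 199 199 199 200 200 204 210 176  40  30  33  41
   62 112 119 137 133 130 132 133 138 130  90  64  49  34]
 [198 201 200 198 200 199 199 198 200 200 200 202 200 206 229  75  32  37
   38  41  40  40  36  37  36  39  40  41  41  44  43  46]
 [200 200 199 198 198 199 199 200 201 199 202 202 200 201 205 220 126  31
   39  43  44  41  42  42  42  40  45  46  47  43  43  45]
 [198 201 199 198 199 199 199 199 199 200 199 199 202 200 201 206 213 172
   36  33  43  42  42  46  43  40  43  46  44  44  41  44]
 [199 200 201 198 201 200 201 200 202 200 202 200 201 202 201 201 202 209
  216  79  31  40  45  44  44  44  43  41  45  48  40  46]]
```

Tip height comes out at about 0.071, which matches the 3 mm mat plus the 68 mm nozzle. I'll start with the small nozzle, whose pocket is farthest along.

```bash
cat > act.py <<'E'
from h import *
Y=np.radians(-15); RI=ins(Y,0); QI=quat(RI); ax=-RI.apply([0,0,1]); ex=RI.apply([1,0,0]); ey=np.array([np.sin(-Y),np.cos(Y),0])
N={"small":np.array([.4489,.2225]),"large":np.array([.4785,.2994]),"medium":np.array([.4993,.1575])}
M={"small":np.array([.5598,-.2568,.0534]),"large":np.array([.577,-.1921,.0534]),"medium":np.array([.5918,-.1371,.0534])}
W={"small":16,"medium":22,"large":28}; H=.024
def op(n,extra): command_gripper((W[n]+extra)/88)
def pick(n):
    p=N[n]; op(n,26)
    move_pose([*p,.125],down(Y)); movel([*p,.003+H],v=.08,until_force=8)
    print("z",get_tcp_pos()[2]); command_gripper(0)
    print("width mm",get_grip_width()*88,"force",get_finger_force()); movel([*p,.16],v=.15)
def s_of(n): return (np.array(get_tcp_pos())-M[n])@ax-H
def pos(n,s,dx=0,dy=0): return M[n]+ax*(H+s)+ex*dx+ey*dy
def insert(n,dx=0,dy=0,F=5,start=True,v=.03):
    if start: move_pose(pos(n,.09,dx,dy),QI); movel(pos(n,.008,dx,dy),v=.12)
    f0=np.array(get_ft_force()); hit=movel(pos(n,-.0215,dx,dy),v=v,until_force=F)
    f=np.array(get_ft_force())-f0
    print(n,"hit",hit,"s mm",round(1e3*s_of(n),1),"f ax,ex,ey",np.round([f@ax,f@ex,f@ey],1),"t",get_time())
    return s_of(n)
def release(n):
    op(n,14); movel(np.array(get_tcp_pos())+ax*.09,v=.12); print("w",get_grip_width()*88,"t",get_time())
E
python3 - <<'E'
from act import *
pick("small"); print("s",insert("small"))
view("s0")
E
```

```text
z 0.02743746639965192
width mm 15.35365056333756 force 30.00050882034202
small hit True s mm -18.9 f ax,ex,ey [ 3.4 -1.1  0.4] t 13.5
s -0.0188657153099981
```

```bash
python3 - <<'E'
from act import *
insert("small",F=6,start=False,v=.015)
release("small"); view("s1")
im=cv2.imread("pics/s1.png"); cv2.imwrite("pics/s1c.png",cv2.resize(im[60:300,130:430],None,fx=2,fy=2))
E
```

```text
small hit True s mm -18.9 f ax,ex,ey [-1.3  0.   0.9] t 13.7583
w 30.387692601979456 t 15.1167
```

View pics/s1c.png

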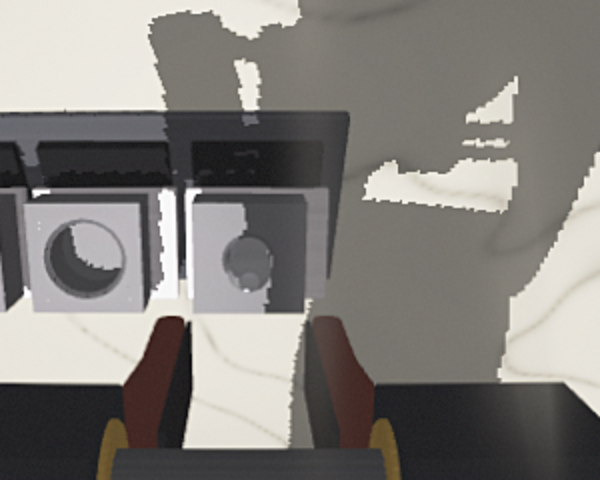

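The crop shows the small nozzle standing in its pocket at about (247,262), with the tip at about (250,282). I'll check its depth numerically while placing the large one.

```bash
python3 - <<'E'
from act import *
T=np.load("pics/s1.npy")
for d in (48,50,55,60): print(d,proj("wrist",M["small"]+ax*d/1e3,T)*1)
print("tip px",130+250/2,60+282/2)
movel(np.array(get_tcp_pos())+[0,0,.05],v=.15)
pick("large"); insert("large")
E
```

```text
48 [[253.65234297 208.18772145]]
50 [[253.64738687 209.1506868 ]]
55 [[253.63460231 211.63481277]]
60 [[253.6212233  214.23460244]]
tip px 255.0 201.0
z 0.027499341960209003
width mm 27.18768814459229 force 29.998816517181695
large hit True s mm -18.7 f ax,ex,ey [3.9 0.1 0.9] t 24.875
```

```bash
python3 - <<'E'
from act import *
release("large"); movel(np.array(get_tcp_pos())+[0,0,.05],v=.15)
pick("medium"); s=insert("medium")
if s<-.0180:
    release("medium"); movel(np.array(get_tcp_pos())+[0,0,.06],v=.15)
    move_pose([.545,-.171,.213],down(Y)); view("f0"); cv2.imwrite("pics/fs.png",read_camera("side")[:,:,::-1])
    a=cv2.resize(cv2.imread("pics/f0.png")[60:210,150:410],(780,450)); cv2.imwrite("pics/f0c.png",a)
print(get_time())
E
```

```text
w 41.91748154977036 t 26.2333
z 0.027466523292780126
width mm 21.56420215340339 force 29.991887020457852
medium hit True s mm -18.7 f ax,ex,ey [ 4.3 -2.2  0.3] t 34.425
w 36.060130981132794 t 35.7917
37.125
```

View pics/f0c.png

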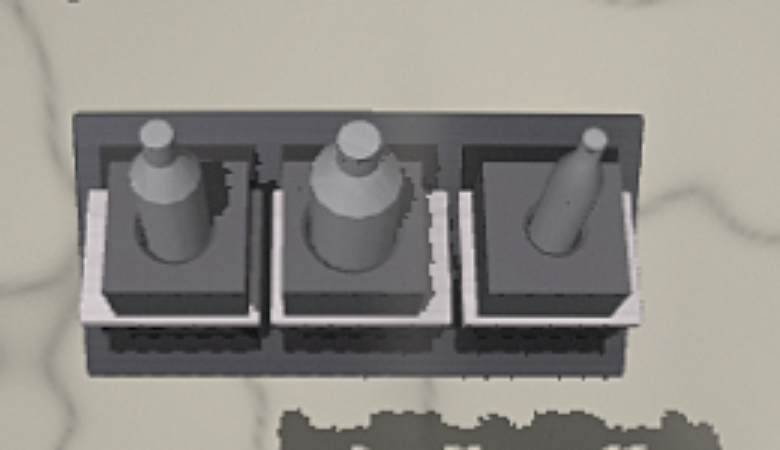

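All three nozzles stand in the matching pockets. Tips in the crop are at (157,133), (359,138) and (595,138). As a last check I compare tip depth from a second view.

```bash
python3 - <<'E'
from act import *
T0=np.load("pics/f0.npy")
movel(np.array(get_tcp_pos())-ey*.07,v=.15); T1,im=view("f1")
c={"medium":(157,133),"large":(359,138),"small":(595,138)}
g0=cv2.imread("pics/f0.png",0); g1=cv2.cvtColor(im,cv2.COLOR_BGR2GRAY)
for n,(x,y) in c.items():
    a=np.array([150+(x+.5)/3-.5,60+(y+.5)/3-.5]); u,v=a.round().astype(int); r=8
    e=proj("wrist",M[n]+ax*.048,T0)[0]; e1=proj("wrist",M[n]+ax*.048,T1)[0]
    w=e1+(a-e); U,V=w.round().astype(int); S=g1[V-22:V+23,U-22:U+23]
    m=cv2.matchTemplate(S,g0[v-r:v+r+1,u-r:u+r+1],cv2.TM_CCOEFF_NORMED); _,sc,_,mp=cv2.minMaxLoc(m)
    b=np.array([U-22+mp[0]+r,V-22+mp[1]+r])+(a-[u,v])
    p=cross([ray("wrist",a,T0),ray("wrist",b,T1)]); d=p-M[n]
    print(n,a.round(1),"exp",e.round(1),"score",round(sc,2),"tip ax,ex,ey mm",np.round(1e3*np.array([d@ax,d@ex,d@ey]),1))
print(get_time(),get_ft_force())
E
```

```text
medium [202. 104.] exp [200.4 111.7] score 0.87 tip ax,ex,ey mm [46.8  8.1 -0.7]
large [269.3 105.7] exp [268.5 111.6] score 0.94 tip ax,ex,ey mm [48.8  5.1 -0.7]
small [348.  105.7] exp [348.1 111.9] score 0.88 tip ax,ex,ey mm [47.3  6.3 -0.6]
37.7917 [ 0.13500997  0.39630068 -0.33103274]
```

```bash
python3 -c "
from station import *
print(job_done())"
```

```text
the job is handed in; nothing more can be done
None
```

All three nozzles are in their matching pockets, with tips 47–49 mm above the mouths (48 mm is fully down). The job was handed in at about 38 s, and no move went near the phone, screwdriver or jar, though I didn't re-check them in a final image.

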